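Put the balance weights back in their cases

ROBOT

A 7-joint arm with a two-finger parallel gripper is mounted at the origin on a cart in front of the work surface, level with it; the furniture and walls round the work are solid. World frame = base frame: x ahead of the robot, y to its left, z up, the work surface at z = 0. Lengths are in m, angles in rad, forces in N, time in s.
With the tool pointing down it reaches from about 0.425 to 0.825 m from the base axis. Payload 3.6 kg.
Tool frame: the origin (TCP) lies between the finger pads; the fingertips stand 17 mm ahead of it and the grasp point (between the pads) lies 2 mm behind it; z points along the fingers, y is the line along which they close (so a half turn about z gives the same grasp; the last joint's range is limited). The gripper opens to 85 mm and grips with 20 to 120 N. Pads are 22 mm wide; open, the fingers measure 114 mm over their backs; the gripper's body (76 mm by 85 mm) begins 54 mm behind the grasp point. The pads swing forward as they close: fully open they stand 13 mm farther back than shut.
Start: joints at [1.137, 0.615, -0.013, 1.423, 0.008, 1.103, -0.04], TCP at [0.257, -0.597, 0.248] pointing down, gripper open.
Joint ranges: [-3.12, 3.12], [-0.3, 2.06], [-1.34, 1.32], [0.26, 2.42], [-1.36, 4.5], [0.01, 1.98], [-2.84, 2.84]. Speed limits (rad/s): [2.79, 2.79, 3.14, 3.14, 3.14, 3.14, 3.14].

INTERFACE

Orientations are given as a 3x3 rotation matrix whose columns are the frame's x, y, z axes.
In Python, from station import robot gives the robot as it stands. Calls block until the motion is done:
- robot.goto(position, orientation): joint-space move of the TCP to a pose.
- robot.servo_line(position, rot=None, vel=0.15, until_force=None): straight line of the TCP; rot=None keeps the orientation; vel is the mean speed in m/s. With until_force (N) it stops when the force on the tool has changed by that much, and returns True; else False.
- robot.movej(angles): joint-space move.
- robot.gripper_to(opening, grip_force=None): opening from 0.0 (shut) to 1.0 (fully open); grip_force is the grip in N (None keeps the last); returns when the fingers have stopped.
- robot.hold(seconds).
- robot.ik(position, orientation): joint angles nearest the present ones, or None.
- robot.read_state(): the state.
- robot.snapshot(name): name is "side" or "top"; returns the picture (384x512x3 uint8, red, green, blue); there is no depth.
- robot.camera_info(name): a dict with "mtx" (3x3 intrinsics, pixels), "distortion" ([k1, k2, p1, p2, k3] as OpenCV has them; the pictures are not rectified), "rvec" (rotation vector, rad) and "tvec" (3), from world to camera coordinates, as OpenCV has them. Camera axes: x right, y down, z forward; pixel columns grow to the right and rows downward; lengths in m; the calibration is good to about 2 mm. A picture is of the moment at which its call begins. camera_info takes no time and is no camera call.
A pose or a line that the arm cannot do raises robot.IKError and nothing moves.
- robot.close_job(): hands the job in; it is judged then, once.
The state is a dict: "time_s": time; "joints": joint angles; "qd": joint speeds; "joint_efforts": joint torques, N m; "tool_pos": TCP position; "ee_rot": TCP orientation; "wrist_force": force on the tool from outside, world axes, zero at the start; "wrist_torque": the same for the moment, N m; "grip_width": opening from 0.0 (shut) to 1.0 (fully open); "finger_force": force on a finger pad.
Only numpy, scipy, OpenCV 4.12 (cv2) and the standard library are available. Lean on these libraries where they do the work, as an engineer would, in place of code of your own. Each camera call takes 0.05 s, during which the arm holds its last target. There are 200 camera calls.

TASK

Calibration of the balance is finished: put the four steel knob weights away, each standing upright inside its own round black case, the largest weight in the largest case, the next in the next and so down to the smallest. Set each one down gently on the floor of its case, do not drop it, and leave the weighing bottle and the rubber stopper standing where they are.

Things in the scene. Friction and masses are not known exactly. Their poses are not given: they have to be found in the camera images.
- weight_xl: the largest of the four dark grey steel balance weights: upright cylinder 46 mm in diameter with a rounded knob on a narrow neck, 76 mm tall in all; the straight cylinder reaches from the underside to 53.2 mm, the knob is 28.5 mm wide; about 700 g. Loose, stands on the table at the start. Origin at the centre of its underside, z up along its axis.
- weight_l: the second largest of the four dark grey steel balance weights: upright cylinder 36 mm in diameter with a rounded knob on a narrow neck, 60 mm tall in all; the straight cylinder reaches from the underside to 42.0 mm, the knob is 22.3 mm wide; about 350 g. Loose, stands on the table at the start. Origin at the centre of its underside, z up along its axis.
- weight_m: the third largest of the four dark grey steel balance weights: upright cylinder 28 mm in diameter with a rounded knob on a narrow neck, 46 mm tall in all; the straight cylinder reaches from the underside to 32.2 mm, the knob is 17.4 mm wide; about 160 g. Loose, stands on the table at the start. Origin at the centre of its underside, z up along its axis.
- weight_s: the smallest of the four dark grey steel balance weights: upright cylinder 20 mm in diameter with a rounded knob on a narrow neck, 32 mm tall in all; the straight cylinder reaches from the underside to 22.4 mm, the knob is 12.4 mm wide; about 60 g. Loose, stands on the table at the start. Origin at the centre of its underside, z up along its axis.
- case_xl: the largest of the four round, open, shallow black plastic weight cases (bottom halves) with a grey lining: outside diameter 82 mm, inside diameter 74 mm, rim 13 mm above the table, inner floor 5 mm above the table (so the rim stands 8 mm above the floor). Fixed to the table. It is the case of the largest weight. Origin at the centre of its underside, on the table, z up.
- case_l: the second largest of the four round, open, shallow black plastic weight cases (bottom halves) with a grey lining: outside diameter 68 mm, inside diameter 60 mm, rim 13 mm above the table, inner floor 5 mm above the table (so the rim stands 8 mm above the floor). Fixed to the table. It is the case of the second largest weight. Origin at the centre of its underside, on the table, z up.
- case_m: the third largest of the four round, open, shallow black plastic weight cases (bottom halves) with a grey lining: outside diameter 56 mm, inside diameter 48 mm, rim 13 mm above the table, inner floor 5 mm above the table (so the rim stands 8 mm above the floor). Fixed to the table. It is the case of the third largest weight. Origin at the centre of its underside, on the table, z up.
- case_s: the smallest of the four round, open, shallow black plastic weight cases (bottom halves) with a grey lining: outside diameter 45 mm, inside diameter 37 mm, rim 13 mm above the table, inner floor 5 mm above the table (so the rim stands 8 mm above the floor). Fixed to the table. It is the case of the smallest weight. Origin at the centre of its underside, on the table, z up.
- weighing_bottle: squat glass weighing bottle with a lid and a small knob, 37 mm in diameter, 48 mm tall; loose bystander, not a weight. Origin at the centre of its underside.
- rubber_stopper: dark grey bored rubber stopper, a slightly tapered cylinder 31 mm in diameter, 26 mm tall; loose bystander, not a weight. Origin at the centre of its underside.

How it is judged:
At the end, for the whole second after the job is handed in: Each weight stands upright (0.1 rad) on the floor of its own case, underside within 3 mm of the floor, anywhere inside the rim (8.5 to 14 mm off centre by size), released and at rest; weighing bottle and stopper upright, within 20 mm of where they started (horizontal distance between weight_xl and case_xl below 0.0155 m and z of weight_xl in the frame of case_xl between 0.002 and 0.008 m and angle between each of weight_xl, weight_l, weight_m, weight_s's own z axis and vertical below 0.1 rad and linear speed of each of weight_xl, weight_l, weight_m, weight_s below 0.02 m/s and horizontal distance between weight_l and case_l below 0.0135 m and z of weight_l in the frame of case_l between 0.002 and 0.008 m and horizontal distance between weight_m and case_m below 0.0115 m and z of weight_m in the frame of case_m between 0.002 and 0.008 m and horizontal distance between weight_s and case_s below 0.01 m and z of weight_s in the frame of case_s between 0.002 and 0.008 m and distance of each of weighing_bottle, rubber_stopper from where it was at the start of the episode below 0.02 m and angle between each of weighing_bottle, rubber_stopper's own z axis and vertical below 0.15 rad); the robot touches nothing.
It fails at once if a weight is dropped into its case (faster than 0.6 m/s close above the case) ((horizontal distance between weight_xl and case_xl below 0.04 m and height (world z) of weight_xl below 0.05 m and linear speed of weight_xl above 0.6 m/s) or (horizontal distance between weight_l and case_l below 0.04 m and height (world z) of weight_l below 0.05 m and linear speed of weight_l above 0.6 m/s) or (horizontal distance between weight_m and case_m below 0.04 m and height (world z) of weight_m below 0.05 m and linear speed of weight_m above 0.6 m/s) or (horizontal distance between weight_s and case_s below 0.04 m and height (world z) of weight_s below 0.05 m and linear speed of weight_s above 0.6 m/s)).
It fails at once if the weighing bottle is pushed more than 20 mm from its place or knocked over (distance of weighing_bottle from where it was at the start of the episode above 0.02 m or angle between weighing_bottle's own z axis and vertical above 0.3 rad).
It fails at once if the rubber stopper is pushed more than 20 mm from its place or knocked over (distance of rubber_stopper from where it was at the start of the episode above 0.02 m or angle between rubber_stopper's own z axis and vertical above 0.3 rad).
It also fails if it takes over 96 s, if anything falls off the work surface, if the arm or the gripper's body presses on something with over 40 N, if the wrist force passes 120 N, or if a joint passes its speed limit or range.

## Working session

There is one attempt and no reset: what is moved stays moved. The work goes in short steps, each a Python script; the robot and the scene stay as the last script left them, time stands still between calls to the robot, and variables do not carry over. Pictures are saved under pics/ and viewed, at most 14 in all, crops included, and the job is handed in when it is done.

```bash
mkdir -p pics; ls; python3 - <<'E'
from station import robot
import cv2
for n in("top","side"):
    cv2.imwrite(f"pics/{n}0.png",robot.snapshot(n)[:,:,::-1])
    print(robot.camera_info(n))
print(robot.read_state())
E
```

```text
pics
{'mtx': array([[414.8351603 ,   0.        , 254.60195171],
       [  0.        , 414.8351603 , 193.82612873],
       [  0.        ,   0.        ,   1.        ]]), 'distortion': array([-0.05786959,  0.        ,  0.        ,  0.        ,  0.        ]), 'rvec': array([ 2.1152509 , -2.13031947,  0.21710973]), 'tvec': array([0.00977964, 0.51841071, 1.01590214])}
{'mtx': array([[477.05817945,   0.        , 255.78623968],
       [  0.        , 477.05817945, 192.78015009],
       [  0.        ,   0.        ,   1.        ]]), 'distortion': array([-0.11645002,  0.        ,  0.        ,  0.        ,  0.        ]), 'rvec': array([ 2.07756286, -0.87014567,  0.44330023]), 'tvec': array([-0.37014806,  0.26483483,  1.06886903])}
{'time_s': 0.1, 'joints': array([ 1.1375082 ,  0.6158334 , -0.01263492,  1.4247466 ,  0.00808069,
        1.10340772, -0.04041627]), 'qd': array([-5.73037188e-04, -2.61399913e-03,  2.37480226e-03, -3.96182343e-03,
        1.37115582e-04,  1.01055205e-04, -9.01067531e-05]), 'joint_efforts': array([ 7.73915526e-04, -4.70384288e+01,  2.60214452e-01, -1.71571219e+01,
        1.00758544e-02,  5.86420516e-03, -1.31581052e-05]), 'tool_pos': array([ 0.25694639, -0.59634742,  0.24724417]), 'ee_rot': array([[ 9.18374377e-01,  3.95711559e-01, -9.30025101e-04],
       [ 3.95712652e-01, -9.18371852e-01,  2.15351397e-03],
       [-1.93850407e-06, -2.34575475e-03, -9.99997249e-01]]), 'wrist_force': array([-0.18908405,  0.64679629,  0.14995084]), 'wrist_torque': array([-0.00521217, -0.05974847,  0.02452511]), 'finger_force': 0.0, 'grip_width': 0.9981554767420102}
```

View pics/top0.png

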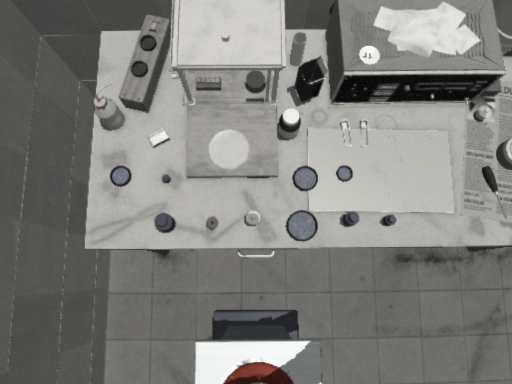

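View pics/side0.png

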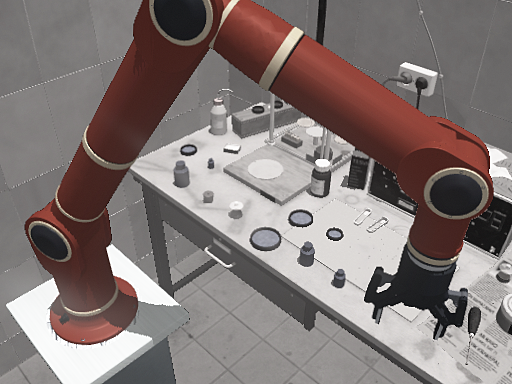

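The top view shows the weights at roughly XL (164,222), S (166,179), L (352,218) and M (390,220). The cases are at XL (301,225), L (305,178), M (120,176) and S (345,173). The stopper is at (211,223) and the bottle at (252,218). The side view shows the same layout with nothing hidden.

```bash
cat > h.py <<'E'
import cv2,numpy as np
from station import robot
def cam(n):
    c=robot.camera_info(n); R=cv2.Rodrigues(c["rvec"])[0]; return c,R,-R.T@c["tvec"]
def ray(n,uv):
    c,R,C=cam(n); p=cv2.undistortPoints(np.float64([[uv]]),c["mtx"],c["distortion"])[0,0]
    return C,R.T@np.r_[p,1]
def onplane(n,uv,z):
    C,d=ray(n,uv); return (C+d*(z-C[2])/d[2])[:2]
def proj(n,P):
    c=robot.camera_info(n); return cv2.projectPoints(np.float64([P]),c["rvec"],c["tvec"],c["mtx"],c["distortion"])[0][0,0]
def blobs(n,thr,box,amin=15):
    g=cv2.cvtColor(robot.snapshot(n),cv2.COLOR_RGB2GRAY); x0,y0,x1,y1=box
    m=np.zeros_like(g); m[y0:y1,x0:x1]=(g[y0:y1,x0:x1]<thr)*255
    cs,_=cv2.findContours(m,cv2.RETR_EXTERNAL,cv2.CHAIN_APPROX_NONE)
    return [c for c in cs if cv2.contourArea(c)>=amin],m
E
python3 - <<'E'
from h import *
print(cam("top")[2],cam("side")[2])
g=cv2.imread("pics/top0.png")
a=cv2.resize(g[155:245,100:265],None,fx=4.8,fy=4.8,interpolation=cv2.INTER_CUBIC)
b=cv2.resize(g[155:245,265:430],None,fx=4.8,fy=4.8,interpolation=cv2.INTER_CUBIC)
s=cv2.imread("pics/side0.png")
cv2.imwrite("pics/tc.png",cv2.resize(np.vstack([g[160:245,100:265],g[160:245,265:430]]),None,fx=3.5,fy=3.5,interpolation=cv2.INTER_CUBIC))
cv2.imwrite("pics/sc.png",cv2.resize(s[135:300,160:370],None,fx=3.6,fy=3.6,interpolation=cv2.INTER_CUBIC))
cs,m=blobs("top",105,(100,150,430,243))
for c in cs: print("top",cv2.boundingRect(c),cv2.contourArea(c),np.round(cv2.minEnclosingCircle(c)[0],1))
cs,m=blobs("side",105,(165,130,365,300))
for c in cs: print("side",cv2.boundingRect(c),cv2.contourArea(c))
E
```

```text
[0.31169501 0.01612837 1.09703626] [-0.24239301 -0.74640124  0.85659727]
top (206, 218, 12, 12) 82.0 [211.5 223.5]
top (244, 216, 12, 10) 16.5 [249.5 221. ]
top (380, 215, 16, 11) 113.5 [387.5 220.5]
top (155, 213, 21, 20) 292.0 [165.  222.5]
top (340, 212, 19, 15) 194.0 [348.5 218.5]
top (286, 210, 32, 31) 724.0 [301.4 225.4]
top (187, 176, 90, 2) 56.5 [231.5 176.5]
top (162, 175, 9, 8) 45.0 [165.9 178.8]
top (336, 166, 17, 16) 177.0 [344. 173.]
top (292, 166, 26, 25) 463.5 [304.6 178.1]
top (110, 166, 21, 21) 319.0 [120.  175.6]
side (331, 269, 14, 19) 162.0
side (165, 244, 53, 55) 499.5
side (299, 243, 17, 24) 181.5
side (326, 227, 18, 14) 158.0
side (250, 227, 31, 24) 544.0
side (288, 210, 25, 18) 315.5
side (165, 197, 153, 103) 3451.0
side (173, 171, 16, 17) 103.0
side (224, 170, 52, 33) 124.0
side (306, 168, 25, 30) 253.5
side (176, 164, 10, 6) 27.5
side (208, 159, 6, 10) 25.5
side (341, 155, 24, 35) 507.5
side (332, 155, 10, 10) 27.0
side (306, 151, 14, 13) 72.0
side (328, 149, 5, 12) 15.5
side (224, 149, 14, 5) 25.0
side (180, 144, 17, 12) 132.5
side (281, 137, 21, 11) 69.0
side (331, 130, 34, 24) 376.5
side (233, 130, 35, 8) 88.0
```

View pics/tc.png

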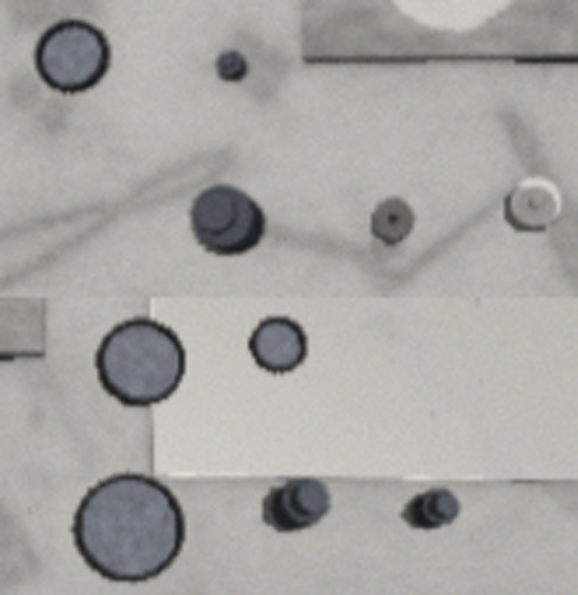

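View pics/sc.png

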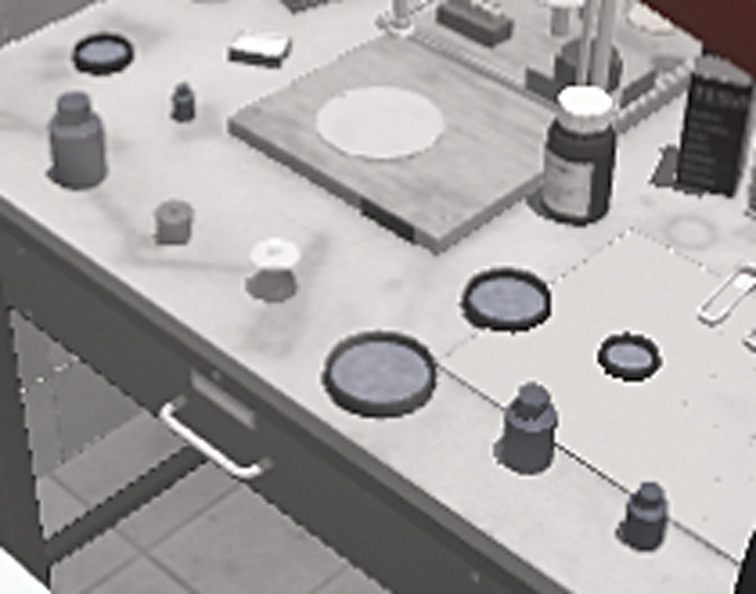

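The zoom confirms which case belongs to which weight. I'll triangulate the knob centres from the two views and cast rays through the case blobs onto the rim plane.

```bash
cat >> h.py <<'E'
def tri(a,b):
    C1,d1=ray("top",a);C2,d2=ray("side",b)
    s=np.linalg.lstsq(np.c_[d1,-d2],C2-C1,rcond=None)[0]
    p,q=C1+s[0]*d1,C2+s[1]*d2
    return (p+q)/2,np.linalg.norm(p-q)
E
python3 - <<'E'
from h import *
t=lambda x,y,oy=0,ox=100:((x+.5)/3.5-.5+ox,(y-oy+.5)/3.5-.5+160)
s=lambda x,y:((x+.5)/3.6-.5+160,(y+.5)/3.6-.5+135)
K={'xl':(t(214,211),s(73,106),.066),'s':(t(230,63),s(182,89),.0275),'l':(t(309,499,297.5,265),s(533,400),.052),'m':(t(440,507,297.5,265),s(650,495),.040)}
for k,(a,b,z) in K.items():
    p,e=tri(a,b); print(k,p.round(4),round(e,4),"plane top",onplane("top",a,z).round(4),"plane side",onplane("side",b,z).round(4))
for k,uv in {'xl':(301.4,225.4),'l':(304.6,178.1),'m':(120,175.6),'s':(344,173)}.items(): print("case",k,onplane("top",uv,.013).round(4))
# cases, side lining rough check
for k,uv in {'xl':s(380,374),'l':s(507,299),'m':s(103,54),'s':s(629,356)}.items(): print("case side",k,onplane("side",uv,.011).round(4))
print("bottle",onplane("top",t(535,203),.045),"stopper",onplane("top",t(392,219),.026))
E
```

```text
xl [0.4501 0.2404 0.071 ] 0.0012 plane top [0.4503 0.2419] plane side [0.455  0.2463]
s [0.5674 0.2404 0.0337] 0.0016 plane top [0.5683 0.2422] plane side [0.5742 0.2474]
l [ 0.4569 -0.245   0.0554] 0.0041 plane top [ 0.4558 -0.2445] plane side [ 0.4618 -0.2438]
m [ 0.453  -0.3473  0.0401] 0.0063 plane top [ 0.4506 -0.345 ] plane side [ 0.4561 -0.3487]
case xl [ 0.4405 -0.1167]
case l [ 0.5682 -0.1291]
case m [0.5783 0.3684]
case s [ 0.5818 -0.2364]
case side xl [ 0.4406 -0.1213]
case side l [ 0.571  -0.1321]
case side m [0.5781 0.3649]
case side s [ 0.5843 -0.2389]
bottle [0.4575636  0.01190798] stopper [0.44890772 0.11801595]
```

```bash
cat >> h.py <<'E'
W={'xl':(.4502,.2412),'l':(.4565,-.2448),'m':(.452,-.346),'s':(.568,.2415)}
CS={'xl':(.4405,-.1185),'l':(.569,-.130),'m':(.578,.367),'s':(.5825,-.2375)}
D={'xl':.046,'l':.036,'m':.028,'s':.020}
TIP={'xl':.024,'l':.019,'m':.014,'s':.011}   # fingertip height above underside
F={'xl':80,'l':60,'m':45,'s':30}
ZT=.20
RA=np.array([[1.,0,0],[0,-1,0],[0,0,-1]]); RB=np.array([[-1.,0,0],[0,1,0],[0,0,-1]])
def pick_rot(*xyz):
    for R in (RA,RB):
        if all(robot.ik(p,R) is not None for p in xyz): return R
def st(tag):
    s=robot.read_state(); print(tag,round(s["time_s"],1),s["tool_pos"].round(4),"F",s["wrist_force"].round(1),"w",round(s["grip_width"]*85,1),"ff",round(float(s["finger_force"]),1))
def pick(k):
    x,y=W[k]; z=TIP[k]+.017
    robot.goto([x,y,ZT],pick_rot((x,y,ZT),(x,y,z))); robot.gripper_to((D[k]+.032)/.085)
    robot.servo_line([x,y,z+.05],vel=.2); robot.servo_line([x,y,z],vel=.07)
    robot.gripper_to(0.0,grip_force=F[k]); st("gripped "+k)
    robot.servo_line([x,y,z+.01],vel=.04); robot.servo_line([x,y,ZT],vel=.2); st("lifted")
def place(k):
    x,y=CS[k]; z=TIP[k]+.017+.005
    robot.goto([x,y,ZT],pick_rot((x,y,ZT),(x,y,z))); st("over")
    robot.servo_line([x,y,z+.02],vel=.15)
    print("touch",robot.servo_line([x,y,z-.004],vel=.02,until_force=4)); st("down")
    robot.gripper_to((D[k]+.016)/.085); robot.hold(.2)
    robot.servo_line([x,y,z+.1],vel=.15); st("released")
E
python3 - <<'E'
from h import *
for k in W:
    for x,y in (W[k],CS[k]): print(k,[[robot.ik((x,y,z),R) is not None for z in (ZT,TIP[k]+.015)] for R in (RA,RB)])
pick('l')
cv2.imwrite("pics/g1.png",cv2.resize(robot.snapshot("side")[130:330,170:400,::-1],None,fx=3,fy=3))
E
```

```text
xl [[True, True], [True, True]]
xl [[True, True], [True, True]]
l [[True, True], [True, True]]
l [[True, True], [True, True]]
m [[True, True], [True, True]]
m [[True, True], [True, True]]
s [[True, True], [True, True]]
s [[True, True], [True, True]]
gripped l 4.0 [ 0.4568 -0.2452  0.0368] F [-0.6  0.1  6.2] w 33.7 ff 59.7
lifted 5.3 [ 0.4555 -0.2442  0.1988] F [-0.1 -0.  -4.5] w 33.8 ff 60.0
```

View pics/g1.png

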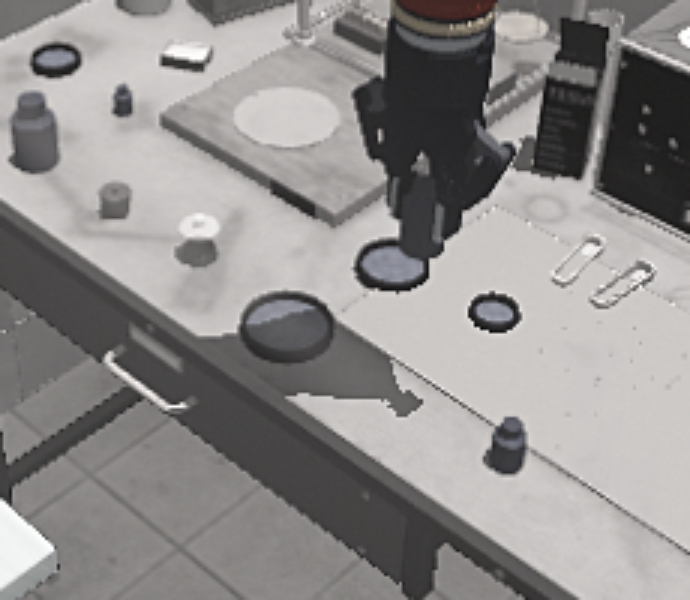

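Weight L is lifted and hangs upright between the fingers, at about (420,215) in the crop. Next I place it and check.

```bash
python3 - <<'E'
from h import *
place('l')
g=robot.snapshot("side")[:,:,::-1]; robot.goto([*W['m'],ZT],RA)
t=robot.snapshot("top")[:,:,::-1]; g=robot.snapshot("side")[:,:,::-1]
cv2.imwrite("pics/p1.png",np.hstack([cv2.resize(g[180:280,230:330],(390,390)),cv2.resize(t[155:245,275:365],(390,390))]))
E
```

```text
over 6.1 [ 0.5687 -0.1292  0.1985] F [ 0.3 -0.3 -3.9] w 34.1 ff 60.1
touch True
down 8.0 [ 0.5688 -0.1299  0.0419] F [-0.4  0.4  4.8] w 34.1 ff 60.9
released 9.4 [ 0.5682 -0.1298  0.1402] F [-0.3 -0.4 -0.2] w 52.1 ff 0.0
```

View pics/p1.png

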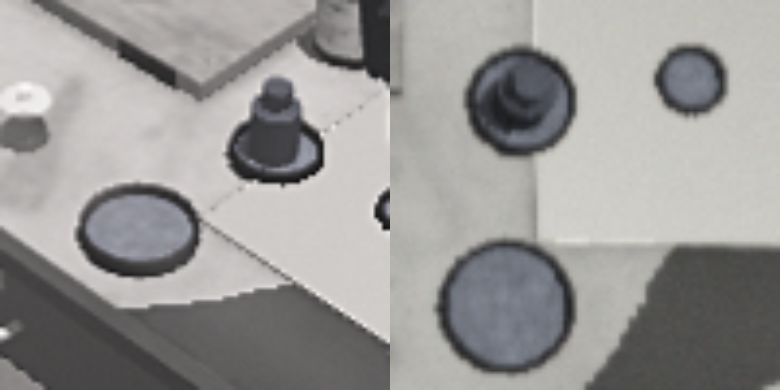

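Weight L stands upright inside its case, near the centre: side crop (275,130), top crop (522,85). The other three go the same way.

```bash
python3 - <<'E'
from h import *
pick('m')
if robot.read_state()["grip_width"]*85>20: place('m')
pick('s')
cv2.imwrite("pics/g2.png",cv2.resize(robot.snapshot("side")[80:230,150:350,::-1],None,fx=3.5,fy=3.5))
E
```

```text
gripped m 13.0 [ 0.4524 -0.3468  0.0319] F [-1.3 -0.6  5.2] w 26.2 ff 44.3
lifted 14.4 [ 0.4511 -0.3453  0.1987] F [-0.7  0.2 -1.9] w 25.8 ff 44.3
over 16.9 [0.5791 0.3651 0.2   ] F [-0.1 -0.1 -1.7] w 25.9 ff 44.3
touch True
down 18.9 [0.5778 0.3669 0.037 ] F [-0.7 -0.2  4.8] w 25.9 ff 44.9
released 20.3 [0.5773 0.3665 0.135 ] F [-0.3 -0.5 -1. ] w 44.1 ff 0.0
gripped s 23.1 [0.5684 0.2417 0.0287] F [0.1 1.1 2.9] w 18.2 ff 29.3
lifted 24.5 [0.5671 0.2411 0.1987] F [-0.5  0.1 -1.8] w 18.0 ff 29.3
```

View pics/g2.png

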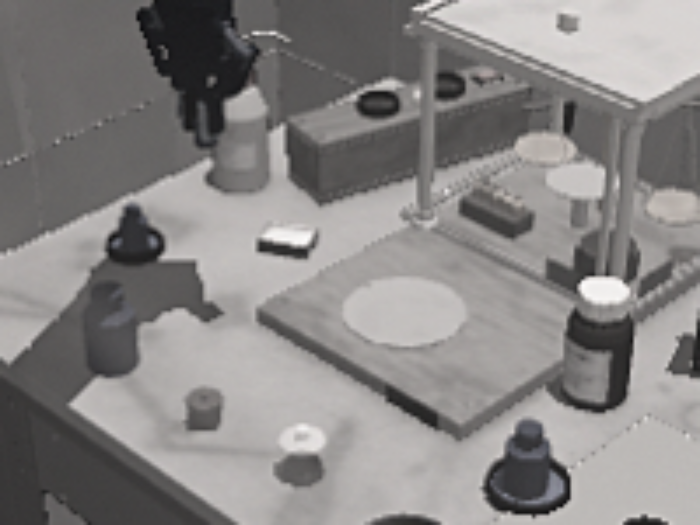

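Weight M stands in its case at about (135,235). Weight S is in the fingers at (205,130), and the stopper and bottle haven't moved. I continue with S and XL.

```bash
python3 - <<'E'
from h import *
place('s'); pick('xl')
if robot.read_state()["grip_width"]*85>35: place('xl')
robot.goto([.45,-.45,.25],RA); st("park")
t=robot.snapshot("top"); g=robot.snapshot("side")
cv2.imwrite("pics/e1.png",np.hstack([cv2.resize(g[140:290,160:360,::-1],(400,300)),cv2.resize(t[130:250,265:425,::-1],(400,300))]))
cv2.imwrite("pics/e2.png",cv2.resize(t[155:245,100:360,::-1],(780,270),interpolation=cv2.INTER_CUBIC))
E
```

```text
over 26.3 [ 0.5834 -0.2351  0.2   ] F [ 0.7  0.2 -0.3] w 18.3 ff 29.3
touch True
down 28.3 [ 0.5823 -0.2374  0.0336] F [-1.   0.3  5.1] w 18.2 ff 29.8
released 29.7 [ 0.5817 -0.2373  0.1322] F [ 0.3 -0.   0.6] w 35.9 ff 0.0
gripped xl 33.9 [0.4504 0.2404 0.0419] F [-0.9 -2.9  6. ] w 43.6 ff 81.2
lifted 35.2 [0.449  0.2404 0.1987] F [-0.1 -0.7 -7.3] w 43.6 ff 82.4
over 36.6 [ 0.4412 -0.1167  0.1999] F [ 0.2 -0.4 -9. ] w 43.7 ff 82.4
touch True
down 38.5 [ 0.4404 -0.1185  0.0469] F [-0.5 -1.   4.4] w 43.4 ff 83.8
released 39.8 [ 0.4399 -0.1184  0.1455] F [ 0.2 -0.4 -0.1] w 62.3 ff 0.0
park 41.1 [ 0.4511 -0.4474  0.2491] F [-0.   0.1 -0.3] w 62.0 ff 0.0
```

View pics/e1.png

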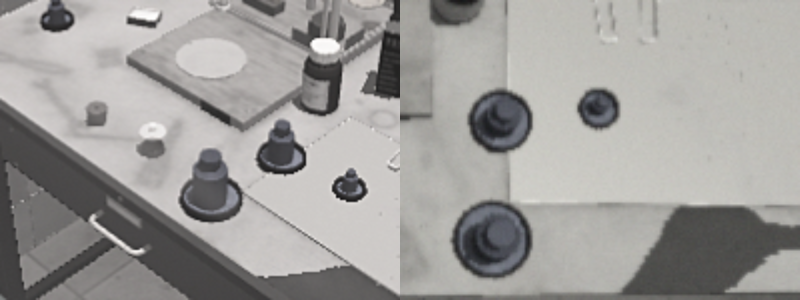

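View pics/e2.png

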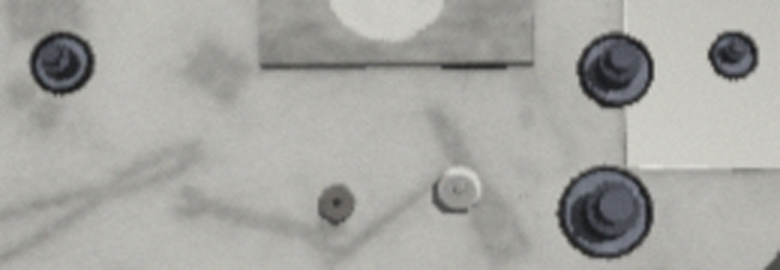

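All four weights stand upright, each in its own case with the lining visible round it: in the last crop, M (62,62), L (617,68), S (734,55) and XL (606,210). The stopper (336,203) and bottle (458,188) haven't moved. I'm handing the job in.

```bash
python3 -c "
from station import robot
print(robot.close_job())"
```

```text
the job is handed in; nothing more can be done
None
```

All four weights stand upright in their own cases, set down gently, with the weighing bottle and stopper untouched; I handed the job in at about 41 s of the 96 s, and the station gave no verdict.

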